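# Thread two rings on the spindle in size order

### The job

Thread the two open steel rings onto the upright spindle of the stand in size order: first the wider ring, right down flat on the foot, then the smaller bearing ring flat on top of it. Leave the solid round test block where it lies.

Things in the scene. Friction and masses are not known exactly. Their poses are not given: they have to be found in the camera images.
- spindle_stand: Fixed stand: round dark steel foot, diameter 80 mm, 10 mm high, with a vertical steel spindle, diameter 16 mm, up to 55 mm above the bench, last 5 mm tapered. Origin: on the spindle axis at bench level; z up. Beware to its right: the tall fixed cream tester fills y -0.18 to 0.02 from x = 0.41 on, up to over 0.6 m; an arm coming from the right must pass in front of it, drawn back.
- wide_ring: The wider ring: a loose flat plain steel spacer ring lying on the bench, outer diameter 64 mm, bore 35 mm, 14 mm high, about 0.2 kg. Origin: on the ring's axis, in its underside; z is its axis, up. Grasp it from above across its outer diameter.
- bearing_ring: The smaller ring: a loose light steel bearing race lying on the bench, outer diameter 52 mm, bore 34 mm, 15 mm high, about 0.14 kg. Origin: on the ring's axis, in its underside; z is its axis, up. Grasp it from above across its outer diameter.
- test_block: Bystander to be left alone: a loose solid round light steel hardness test block, 64 mm in diameter and 12 mm high, without a bore (only small dents in its top). Origin: centre of its underside; z up. Beware: the tall fixed green tester, left of the work, fills y above 0.38 from x = 0.46 on.
Things that resemble listed ones, but are neither listed nor needed, are in the scene too. Leave any brown or yellow look-alike of the spindle_stand alone.

How it is judged:
By the outcome, as a careful person would: the job done as asked, in the order asked, and still so for the second after the job is handed in, with the robot touching nothing.
It also fails if it takes over 56 s, if anything falls off the work surface, if the arm or the gripper's body presses on something with over 40 N, if the wrist force passes 120 N, or if a joint passes its speed limit or range.

### The arm

A 6-joint arm with a two-finger parallel gripper is mounted at the origin on a cart in front of the work surface, level with it; the furniture and walls round the work are solid. World frame = base frame: x ahead of the robot, y to its left, z up, the work surface at z = 0. Lengths are in m, angles in rad, forces in N, time in s.
With the tool pointing down it reaches from about 0.35 to 0.775 m from the base axis. Payload 5.5 kg.
Tool frame: the origin (TCP) lies between the finger pads; the fingertips stand 11 mm ahead of it and the grasp point (between the pads) lies 8 mm behind it (tips_ahead is the distance from the TCP to the fingertips, in m); z points along the fingers, y is the line along which they close (so a half turn about z gives the same grasp; the last joint's range is limited). The gripper opens to 85 mm and grips with 20 to 120 N. Pads are 22 mm wide; open, the fingers measure 114 mm over their backs; the gripper's body (76 mm by 85 mm) begins 54 mm behind the grasp point. The pads swing forward as they close: fully open they stand 13 mm farther back than shut.
Start: joints at [-1.409, 0.313, 0.046, 1.304, 0, 1.431], TCP at [0.171, -0.549, 0.242] pointing down, gripper open.
Joint ranges: [-2.76, 2.76], [-0.86, 1.69], [-1.03, 1.26], [-2.2, 2.34], [-1.47, 1.5], [-3.14, 3.14]. Speed limits (rad/s): [2.57, 2.57, 3.14, 3.14, 3.14, 3.14].

### API

Orientations are given as a unit quaternion [w, x, y, z].
In Python, from workcell import * gives the robot as it stands. The module is installed in compiled form; this text tells all that it offers.
- The arm moves only by the tool jog_arm, never from a script. Its argument "moves" is a list of rows, each an object with "fingers": the closure, from 0 (fully open) to 1 (shut); "slide": the shift along the tool's x, y, z in mm, a list of three; "angular": the turn, a rotation vector about the tool's x, y, z in degrees, a list of three. A call has 1 to 10 rows; each row is the pose to reach, as a shift and turn from the pose commanded when the call began, along the tool's axes at that moment; what a row does not reach only later rows make up. A row lasts 1/12 s, in which the tool goes at most 41.7 mm and 7.16 degrees, less where a joint would pass 70% of its speed; a pose out of reach is approached as far as the arm can. A call with a gripper value outside its range is refused whole. The fingers move at their own pace and stop on an object; "squeeze" is the grip in N (left out, the last holds). Time passes only in rows, so rows that repeat a pose let the fingers close. It gives the time, the measured TCP pose, the force, the opening and the grip force at its end, in the units of the state.
- get_state(): the state, without advancing time (a new reading comes with each control period).
- read_camera(name): name is "side" or "top" or "wrist"; returns a dict with "color" (480x640x3 uint8, red, green, blue), "fovy" (degrees; the focal length in pixels is half the picture's height over the tangent of half this angle, whatever the lens; pixels are square), "cx", "cy" (the principal point, pixels), "world_from_camera" (4x4, takes a point from camera to world coordinates); the wrist camera has in their place "tool_from_camera" (4x4, takes a point from camera to tool coordinates, whose origin is the TCP and whose axes are the flange's). Camera axes: x right, y down, z forward; pixel columns grow to the right and rows downward; lengths in m; the calibration is good to about 2 mm. The wrist camera is an equidistant fisheye: a pixel r from the principal point sees the ray r / f radians off the axis. A picture is of the moment at which its call begins: read the wrist's pose just before it. There is no depth.
- hand_in(): hands the job in; it is judged then, once.
Trained networks look in a picture, given as the dict that the camera call returned (one of the last four; its "shot" number tells which), for a name from the list of things; names that differ only in an ending like _2 or _b are one class to them, and where a whole thing is asked for, a point or a joint stands for the part that bears it (a point fixed in the world has none). Each returns a list of dicts, best first, with "p" (0 to 1); they miss things now and then, are a little off and sometimes report something else, mostly with a low value. They report only what shows in the picture. A call takes as long as a camera call. They do not tell look-alikes from the thing itself.
- look_for(target, picture): "point" ([column, row] in pixels, amid what is visible of it).
- tip_of(target, picture): "point" ([column, row] in pixels: a listed point, or the origin of a listed thing).
The state is a dict: "clock": time; "joint_pos": joint angles; "qvel": joint speeds; "tau": joint torques, N m; "tcp_pos": TCP position; "orientation": TCP orientation; "wrist_force": force on the tool from outside, world axes, zero at the start; "ft_torque": the same for the moment, N m; "finger_gap": finger opening in m; "grip_force": force on a finger pad.
Only numpy, scipy, OpenCV 4.12 (cv2) and the standard library are available. Lean on these libraries where they do the work, as an engineer would, in place of code of your own. Each camera call takes 0.05 s, during which the arm holds its last target. There are 200 camera calls.

## Working session

There is one attempt and no reset: what is moved stays moved. The work goes in short steps, Python scripts to look and compute and a tool call to move; the robot and the scene stay as the last step left them, time stands still between calls to the robot, and variables do not carry over. Pictures are saved under pics/ and viewed, at most 10 in all, crops included, and the job is handed in when it is done.

Besides the shell and the picture viewer there is one more tool, called after ">>>" by a JSON object that holds its "fn" and its "kwargs". jog_arm: Moves the arm, as the interface text tells. Its arguments: {"type":"object","properties":{"moves":{"type":"array","items":{"type":"object","properties":{"fingers":{"type":"number"},"slide":{"type":"array","items":{"type":"number"}},"angular":{"type":"array","items":{"type":"number"}}}}},"squeeze":{"type":"number"}},"required":["moves"]}

```bash
mkdir -p pics; cat > h.py <<'E'
from workcell import *
import numpy as np, cv2
from scipy.spatial.transform import Rotation as R
def fl(p): return 240/np.tan(np.radians(p["fovy"])/2)
def ray(p,uv,z):
    f=fl(p);T=np.array(p["world_from_camera"]);d=T[:3,:3]@[(uv[0]-p["cx"])/f,(uv[1]-p["cy"])/f,1]
    o=T[:3,3];return o+d*(z-o[2])/d[2]
def toolT(s):
    w,x,y,z=s["orientation"];return R.from_quat([x,y,z,w]).as_matrix(),np.array(s["tcp_pos"])
def wray(p,s,uv,z):
    f=fl(p);a=np.array([uv[0]-p["cx"],uv[1]-p["cy"]]);r=np.hypot(*a);t=r/f
    d=np.r_[a/max(r,1e-9)*np.sin(t),np.cos(t)];T=np.array(p["tool_from_camera"]);Rm,o=toolT(s)
    d=Rm@T[:3,:3]@d;c=Rm@T[:3,3]+o;return c+d*(z-c[2])/d[2]
def save(p,n): cv2.imwrite("pics/"+n,p["color"][:,:,::-1])
E
python3 - <<'E'
from h import *
np.set_printoptions(precision=4,suppress=True)
s=get_state();print(s)
for n in("top","side"):
    p=read_camera(n);save(p,n+"0.png");print(n,p["fovy"],p["world_from_camera"])
    for t in("spindle_stand","wide_ring","bearing_ring","test_block"):
        print(t,[(round(d["p"],2),np.round(d["point"]),ray(p,d["point"],0.0)) for d in tip_of(t,p)])
E
```

```text
{'clock': 0.0, 'joint_pos': array([-1.4086,  0.314 ,  0.045 ,  1.3036,  0.    ,  1.4312]), 'qvel': array([-0.0012,  0.0006, -0.001 ,  0.001 , -0.0003, -0.001 ]), 'tau': array([ -0.0031, -48.0625,  29.8534,   0.0195,  -0.0003,  -0.    ]), 'tcp_pos': array([ 0.1708, -0.5485,  0.2414]), 'orientation': array([-0.0009,  0.9886,  0.1503, -0.    ]), 'wrist_force': array([-0.0097,  0.463 , -0.0748]), 'ft_torque': array([-0.0255, -0.0524, -0.023 ]), 'grip_force': 0.0, 'finger_gap': 0.08551228900444978}
top 52.90358276922941 [[-0.0248 -0.9964  0.0807  0.5452]
 [-0.9996  0.0236 -0.0159  0.2084]
 [ 0.0139 -0.0811 -0.9966  0.8834]
 [ 0.      0.      0.      1.    ]]
spindle_stand [(0.94, array([390., 210.]), array([0.6512, 0.07  , 0.    ])), (0.77, array([361., 297.]), array([0.4939, 0.1293, 0.    ])), (0.73, array([367., 114.]), array([0.8329, 0.1075, 0.    ]))]
wide_ring [(0.73, array([281., 343.]), array([0.414 , 0.2763, 0.    ]))]
bearing_ring [(0.81, array([308., 222.]), array([0.6325, 0.2224, 0.    ]))]
test_block [(0.71, array([261., 273.]), array([0.5416, 0.3102, 0.    ]))]
side 56.5775256435946 [[-0.852  -0.3118  0.4207  0.2567]
 [-0.523   0.469  -0.7117  0.8027]
 [ 0.0246 -0.8264 -0.5626  0.5152]
 [ 0.      0.      0.      1.    ]]
spindle_stand [(0.96, array([392., 260.]), array([0.4951, 0.1255, 0.    ])), (0.66, array([262., 207.]), array([0.8308, 0.1026, 0.    ])), (0.65, array([338., 227.]), array([0.6434, 0.0803, 0.    ]))]
wide_ring [(0.71, array([402., 324.]), array([0.408 , 0.2802, 0.    ]))]
bearing_ring [(0.9, array([304., 262.]), array([0.6344, 0.2256, 0.    ]))]
test_block []
```

View pics/top0.png

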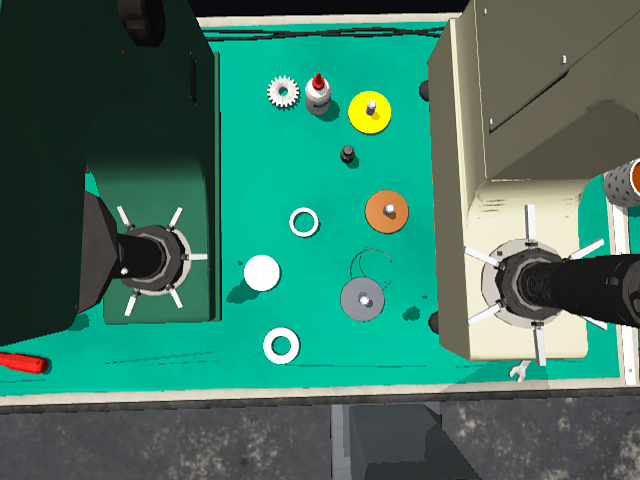

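View pics/side0.png

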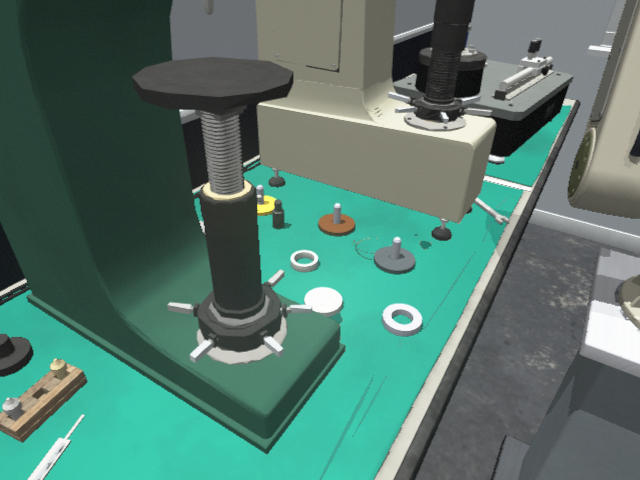

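The pictures show three stands: grey at top (362,299), brown at (387,211) and yellow at (369,112). Only the grey one fits "dark steel", and it is not a brown or yellow look-alike. There are three pale round things. (281,345) is open and wide, so it's the wide ring. (304,222) is open and smaller, so it's the bearing ring. (262,273) is solid, so it's the test block. One crop will confirm this, and I'll fit the outlines in it.

```bash
python3 - <<'E'
from h import *
np.set_printoptions(precision=4,suppress=True)
p=read_camera("top");im=p["color"];c=im[195:375,225:425]
cv2.imwrite("pics/crop.png",cv2.resize(c,None,fx=3.2,fy=3.2,interpolation=cv2.INTER_CUBIC)[:,:,::-1])
i=im.astype(int);w=((i.min(2)>170)).astype(np.uint8)
g=((i.max(2)-i.min(2)<25)&(i.max(2)>60)).astype(np.uint8)
for nm,m,boxes in(("white",w,[(255,320,310,370,.014),(285,200,325,245,.015),(240,250,285,296,.012)]),("grey",g,[(330,270,395,330,.01)])):
    for x0,y0,x1,y1,z in boxes:
        cs,_=cv2.findContours(m[y0:y1,x0:x1].copy(),cv2.RETR_EXTERNAL,cv2.CHAIN_APPROX_NONE)
        k=max(cs,key=cv2.contourArea);e=cv2.fitEllipse(k);u=np.array(e[0])+[x0,y0]
        P=ray(p,u,z);print(nm,u,e[1],P,"diam",(max(e[1])+1)*(0.8834-z)/fl(p))
E
```

```text
white [280.5399 345.331 ] (34.717018127441406, 35.41416549682617) [0.4128 0.2759 0.014 ] diam 0.0656295354897533
white [303.3084 221.7305] (27.653398513793945, 28.17314910888672) [0.6317 0.2308 0.015 ] diam 0.05251851764318758
white [261.1685 272.3386] (34.37146759033203, 35.354652404785156) [0.5424 0.3085 0.012 ] diam 0.06567300444836202
grey [361.974  298.5923] (42.513423919677734, 43.03019332885742) [0.4909 0.1285 0.01  ] diam 0.07972106885809145
```

View pics/crop.png

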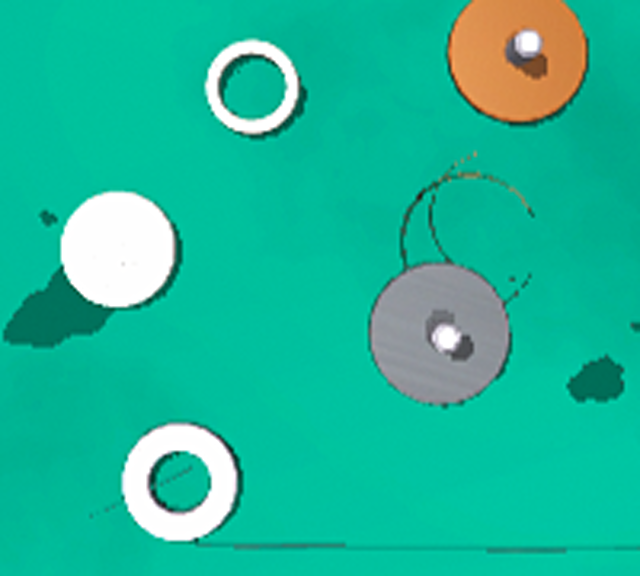

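The crop shows two open rings at (253,87) and (180,482), a solid disc at (119,249) and the grey stand at (441,335). The fitted diameters (65.6, 52.5, 65.7 and 79.7 mm) match the given sizes.

```bash
cat >> h.py <<'E'
def go(x,y,z,yaw=None):
    "slide (mm) and turn (deg) from present commanded~measured pose; yaw of tool x, deg"
    s=get_state();Rm,o=toolT(s)
    sl=1000*Rm.T@(np.array([x,y,z])-o)
    if yaw is None: yaw=np.degrees(np.arctan2(Rm[1,0],Rm[0,0]))
    a=np.radians(yaw);G=np.array([[np.cos(a),np.sin(a),0],[np.sin(a),-np.cos(a),0],[0,0,-1]])
    an=np.degrees(R.from_matrix(Rm.T@G).as_rotvec())
    print("slide",sl.round(1),"ang",an.round(1),"tcp",o.round(4),"t",s["clock"])
E
python3 - <<'E'
from h import *
p=read_camera("wrist");print(p["tool_from_camera"],p["fovy"],get_state()["joint_pos"])
go(.30,-.24,.242,17.3)
E
```

```text
[[-4.58153496e-04 -9.62967170e-01 -2.69618285e-01  6.80583355e-02]
 [ 9.99999833e-01 -3.46078281e-04 -4.63215604e-04  1.23255425e-03]
 [ 3.52752387e-04 -2.69618452e-01  9.62967168e-01 -1.30847541e-01]
 [ 0.00000000e+00  0.00000000e+00  0.00000000e+00  1.00000000e+00]] 65.70646984690485 [-1.40857254e+00  3.13165398e-01  4.61112660e-02  1.30362214e+00
  5.20596102e-05  1.43119427e+00]
slide [ 215.1 -256.7    0.3] ang [ 0. -0. -0.] tcp [ 0.1709 -0.549   0.2423] t 0.6
```

```bash
python3 - <<'E'
from h import *
go(.28,-.26,.24,85)
E
```

```text
slide [ 190.1 -243.6    2.3] ang [  0.    0.  -67.7] tcp [ 0.1709 -0.549   0.2423] t 0.6
```

>>> {"fn": "jog_arm", "kwargs": {"moves": [{"slide":[190,-244,2],"angular":[0,0,-68],"fingers":0},{"slide":[190,-244,2],"angular":[0,0,-68]},{"slide":[190,-244,2],"angular":[0,0,-68]},{"slide":[190,-244,2],"angular":[0,0,-68]},{"slide":[190,-244,2],"angular":[0,0,-68]},{"slide":[190,-244,2],"angular":[0,0,-68]},{"slide":[190,-244,2],"angular":[0,0,-68]},{"slide":[190,-244,2],"angular":[0,0,-68]},{"slide":[190,-244,2],"angular":[0,0,-68]},{"slide":[190,-244,2],"angular":[0,0,-68]}]}}

```text
schema error: expected keys fingers, slide, angular
```

```bash
python3 - <<'E'
from h import *
print(get_state()["joint_pos"])
go(.28,-.26,.24,150)
go(.345,.08,.24,150)
E
```

```text
[-1.40857254e+00  3.13165398e-01  4.61112660e-02  1.30362214e+00
  5.20596102e-05  1.43119427e+00]
slide [ 190.1 -243.6    2.3] ang [   0.     0.  -132.7] tcp [ 0.1709 -0.549   0.2423] t 0.6
slide [ 353.2 -548.9    2.3] ang [   0.     0.  -132.7] tcp [ 0.1709 -0.549   0.2423] t 0.6
```

Every row needs all three keys.

>>> {"fn": "jog_arm", "kwargs": {"moves": [{"slide":[190,-244,2],"angular":[0,0,-68],"fingers":0},{"slide":[190,-244,2],"angular":[0,0,-68],"fingers":0},{"slide":[190,-244,2],"angular":[0,0,-68],"fingers":0},{"slide":[190,-244,2],"angular":[0,0,-68],"fingers":0},{"slide":[190,-244,2],"angular":[0,0,-68],"fingers":0},{"slide":[190,-244,2],"angular":[0,0,-68],"fingers":0},{"slide":[190,-244,2],"angular":[0,0,-68],"fingers":0},{"slide":[190,-244,2],"angular":[0,0,-68],"fingers":0},{"slide":[190,-244,2],"angular":[0,0,-68],"fingers":0},{"slide":[190,-244,2],"angular":[0,0,-68],"fingers":0}]}}

```text
clock: 1.43
tcp_pos: [0.2802, -0.2582, 0.2407]
orientation: [0.001, 0.733, 0.681, -0.0]
wrist_force: [0.0, -0.0, -0.3]
finger_gap: 0.0852
grip_force: 0.0
```

```bash
python3 - <<'E'
from h import *
print(get_state()["joint_pos"])
go(.30,-.20,.24,150)
go(.34,.06,.24,150)
E
```

```text
[-9.55971410e-01 -6.44616654e-02 -3.94696587e-01  1.23935775e+00
 -5.28494028e-06  6.88236864e-01]
slide [59.5 15.5  0.7] ang [  0.    0.1 -64.2] tcp [ 0.2802 -0.2582  0.2407] t 1.4333
slide [321.7  36.3   0.5] ang [  0.    0.1 -64.2] tcp [ 0.2802 -0.2582  0.2407] t 1.4333
```

>>> {"fn": "jog_arm", "kwargs": {"moves": [{"slide":[100,0,0],"angular":[0,0,-84],"fingers":0},{"slide":[100,0,0],"angular":[0,0,-84],"fingers":0},{"slide":[100,0,0],"angular":[0,0,-84],"fingers":0},{"slide":[100,15,0],"angular":[0,0,-84],"fingers":0},{"slide":[100,20,0],"angular":[0,0,-84],"fingers":0},{"slide":[140,25,0],"angular":[0,0,-84],"fingers":0},{"slide":[180,30,0],"angular":[0,0,-84],"fingers":0},{"slide":[220,36,0],"angular":[0,0,-84],"fingers":0},{"slide":[260,42,0],"angular":[0,0,-84],"fingers":0},{"slide":[300,42,0],"angular":[0,0,-84],"fingers":0}]}}

```text
clock: 2.27
tcp_pos: [0.3471, 0.0376, 0.2407]
orientation: [0.001, 0.198, 0.98, 0.0]
wrist_force: [1.2, 0.1, -0.6]
finger_gap: 0.0852
grip_force: 0.0
```

```bash
python3 - <<'E'
from h import *
print(get_state()["joint_pos"])
go(.413,.276,.16,150)
E
```

```text
[-1.23330752e-01 -1.29915133e-01 -4.52003703e-01  1.24641037e+00
 -5.92752049e-05  2.74439240e-01]
slide [ 31.8 245.3  80.8] ang [0.  0.1 7.2] tcp [0.3471 0.0376 0.2407] t 2.2667
```

>>> {"fn": "jog_arm", "kwargs": {"moves": [{"slide":[32,245,80],"angular":[0,0,7],"fingers":0.12},{"slide":[32,245,80],"angular":[0,0,7],"fingers":0.12},{"slide":[32,245,80],"angular":[0,0,7],"fingers":0.12},{"slide":[32,245,80],"angular":[0,0,7],"fingers":0.12},{"slide":[32,245,80],"angular":[0,0,7],"fingers":0.12},{"slide":[32,245,80],"angular":[0,0,7],"fingers":0.12},{"slide":[32,245,80],"angular":[0,0,7],"fingers":0.12},{"slide":[32,245,80],"angular":[0,0,7],"fingers":0.12},{"slide":[32,245,80],"angular":[0,0,7],"fingers":0.12}]}}

```text
clock: 3.02
tcp_pos: [0.4124, 0.2745, 0.1596]
orientation: [-0.001, 0.258, 0.966, -0.001]
wrist_force: [-0.2, -0.4, 0.4]
finger_gap: 0.0749
grip_force: 0.0
```

```bash
python3 - <<'E'
from h import *
s=get_state();p=read_camera("wrist");save(p,"w1.png")
for t in("wide_ring","bearing_ring","spindle_stand"):
    for d in tip_of(t,p): print(t,round(d["p"],2),np.round(d["point"]),wray(p,s,d["point"],0).round(4))
go(.413,.276,.03,150)
E
```

```text
wide_ring 0.3 [226. 366.] [0.4869 0.1321 0.    ]
spindle_stand 0.8 [227. 367.] [0.4873 0.1324 0.    ]
slide [  1.6   2.7 130.9] ang [ 0.   0.  -0.2] tcp [0.413  0.2729 0.1609] t 3.2167
```

View pics/w1.png

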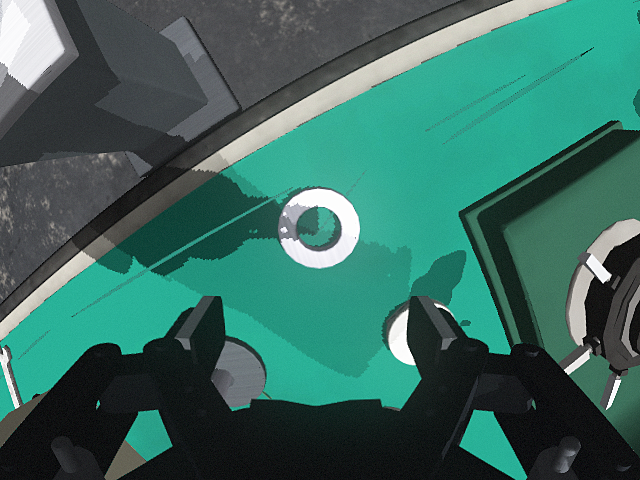

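The wrist view shows the ring at (319,228). The fingertips are at (211,297) and (425,297), and the view is centred.

```bash
python3 - <<'E'
from h import *
s=get_state();p=read_camera("wrist");print(p["cx"],p["cy"])
for z,uv in((.007,(319,228)),): print(wray(p,s,uv,z))
print([get_state()["tcp_pos"].round(4)])
# outline points -> plane z=.014 circle
for uv in((279,228),(360,228),(319,187),(319,269)): print(uv,wray(p,s,uv,.014).round(4))
# fingertip pixel: point in tool frame at y=-.0375-? along ray
f=fl(p);T=np.array(p["tool_from_camera"])
for uv in((222,297),(413,297)):
    a=np.array(uv)-[p["cx"],p["cy"]];r=np.hypot(*a);d=T[:3,:3]@np.r_[a/r*np.sin(r/f),np.cos(r/f)]
    k=(np.sign(d[1])*.0375-T[1,3])/d[1];print(T[:3,3]+k*d)
E
```

```text
315.4302748844987 243.28369594436498
[0.41369543 0.27466961 0.007     ]
[array([0.4131, 0.2729, 0.1609])]
(279, 228) [0.3967 0.2488 0.014 ]
(360, 228) [0.4281 0.3028 0.014 ]
(319, 187) [0.3848 0.2913 0.014 ]
(319, 269) [0.4411 0.2587 0.014 ]
[ 0.00941281 -0.0375     -0.00069196]
[0.00881023 0.0375     0.00044677]
```

>>> {"fn": "jog_arm", "kwargs": {"moves": [{"slide":[1,2,110],"angular":[0,0,0],"fingers":0.12},{"slide":[1,2,110],"angular":[0,0,0],"fingers":0.12},{"slide":[1,2,110],"angular":[0,0,0],"fingers":0.12},{"slide":[1,2,130],"angular":[0,0,0],"fingers":0.12},{"slide":[1,2,140],"angular":[0,0,0],"fingers":0.12},{"slide":[1,2,148],"angular":[0,0,0],"fingers":0.12},{"slide":[1,2,152],"angular":[0,0,0],"fingers":0.12},{"slide":[1,2,153],"angular":[0,0,0],"fingers":0.12},{"slide":[1,2,153],"angular":[0,0,0],"fingers":0.12}]}}

```text
clock: 4.02
tcp_pos: [0.414, 0.2763, 0.0082]
orientation: [0.001, 0.26, 0.966, 0.001]
wrist_force: [0.7, 0.5, 0.1]
finger_gap: 0.0748
grip_force: 0.0
```

>>> {"fn": "jog_arm", "kwargs": {"moves": [{"slide":[0,0,2],"angular":[0,0,0],"fingers":0.12},{"slide":[0,0,2],"angular":[0,0,0],"fingers":0.5},{"slide":[0,0,2],"angular":[0,0,0],"fingers":0.5},{"slide":[0,0,2],"angular":[0,0,0],"fingers":0.5},{"slide":[0,0,2],"angular":[0,0,0],"fingers":0.5},{"slide":[0,0,2],"angular":[0,0,0],"fingers":0.5}], "squeeze": 50}}

```text
clock: 4.52
tcp_pos: [0.4138, 0.2763, 0.0068]
orientation: [0.001, 0.26, 0.966, 0.0]
wrist_force: [-2.2, -1.4, 8.8]
finger_gap: 0.0628
grip_force: 52.4
```

>>> {"fn": "jog_arm", "kwargs": {"moves": [{"slide":[0,0,-40],"angular":[0,0,0],"fingers":0.5},{"slide":[0,0,-80],"angular":[0,0,0],"fingers":0.5},{"slide":[0,0,-110],"angular":[0,0,0],"fingers":0.5},{"slide":[0,0,-110],"angular":[0,0,0],"fingers":0.5},{"slide":[0,0,-110],"angular":[0,0,0],"fingers":0.5}]}}

```text
clock: 4.93
tcp_pos: [0.4147, 0.2769, 0.1175]
orientation: [0.002, 0.259, 0.966, 0.002]
wrist_force: [-0.2, 0.9, -2.1]
finger_gap: 0.0626
grip_force: 56.4
```

```bash
python3 - <<'E'
from h import *
s=get_state();p=read_camera("top");print(ray(p,(364.3,299.5),.055),s["wrist_force"],s["finger_gap"])
go(.491,.1285,.116,150)
E
```

```text
[0.49206647 0.12872628 0.055     ] [-0.24491349  0.87794752 -2.1106828 ] 0.06260881914754678
slide [-141.3  -88.9   -0.3] ang [ 0.1  0.1 -0.1] tcp [0.4133 0.2762 0.1157] t 4.9833
```

>>> {"fn": "jog_arm", "kwargs": {"moves": [{"slide":[-32,-20,0],"angular":[0,0,0],"fingers":0.5},{"slide":[-62,-39,0],"angular":[0,0,0],"fingers":0.5},{"slide":[-92,-58,0],"angular":[0,0,0],"fingers":0.5},{"slide":[-118,-74,0],"angular":[0,0,0],"fingers":0.5},{"slide":[-135,-85,10],"angular":[0,0,0],"fingers":0.5},{"slide":[-141,-89,25],"angular":[0,0,0],"fingers":0.5},{"slide":[-141,-89,36],"angular":[0,0,0],"fingers":0.5},{"slide":[-141,-89,36],"angular":[0,0,0],"fingers":0.5},{"slide":[-141,-89,36],"angular":[0,0,0],"fingers":0.5}]}}

```text
clock: 5.73
tcp_pos: [0.4883, 0.128, 0.0771]
orientation: [-0.002, 0.26, 0.966, -0.001]
wrist_force: [0.4, 0.5, -2.3]
finger_gap: 0.0622
grip_force: 56.4
```

```bash
python3 - <<'E'
from h import *
s=get_state();p=read_camera("wrist");save(p,"w2.png");print(s["wrist_force"])
T=np.array(p["tool_from_camera"]);Rm,o=toolT(s);f=fl(p)
def proj(P):
    c=T[:3,:3].T@(Rm.T@(np.array(P)-o)-T[:3,3]);r=np.hypot(c[0],c[1]);t=np.arctan2(r,c[2]);return np.round(c[:2]/r*t*f+[p["cx"],p["cy"]])
print(proj([.4915,.1286,.055]),proj([.4915,.1286,.01]))
go(.4915,.1286,.08)
E
```

```text
[ 0.37967174  0.51616234 -2.27400373]
[322. 302.] [321. 269.]
slide [-1.9  1.3 -1.9] ang [-0.1 -0.1  0. ] tcp [0.4892 0.1284 0.0781] t 5.7833
```

View pics/w2.png

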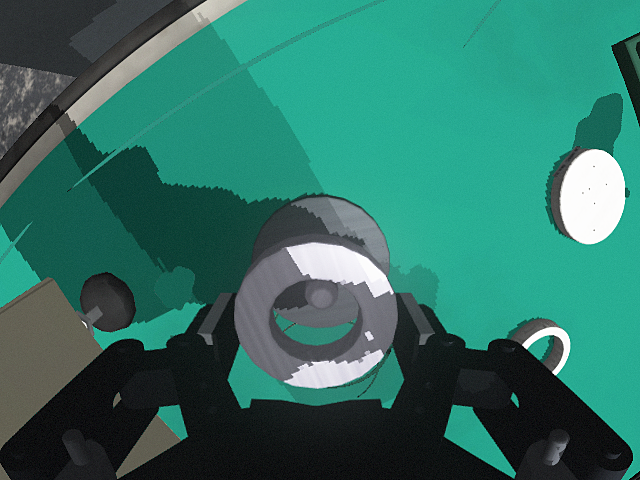

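Spindle tip at (321,293), held ring's bore centre at about (317,313), foot's near edge at (321,196).

```bash
python3 - <<'E'
from h import *
s=get_state();p=read_camera("wrist");Rm,o=toolT(s)
for n,uv,z in(("tip",(321,293),.055),("footedge",(321,196),.01),("footL",(253,250),.01),("footR",(389,250),.01),
  ("ringtopL",(235,312),.087),("ringtopR",(398,312),.087),("ringN",(317,243),.087),("ringF",(317,386),.087)):
    P=wray(p,s,uv,z);print(n,P.round(4),"tool",(1000*Rm.T@(P-o)).round(1))
q=read_camera("side");save(q,"side1.png")
f=fl(q);T=np.array(q["world_from_camera"])
for P in([.4915,.1286,.055],[.4915,.1286,.01]):
    c=T[:3,:3].T@(np.array(P)-T[:3,3]);print(c[:2]/c[2]*f+[q["cx"],q["cy"]])
E
python3 -c "
import cv2;a=cv2.imread('pics/side0.png')[210:300,340:450];cv2.imwrite('pics/s0c.png',cv2.resize(a,None,fx=6,fy=6))"
```

```text
tip [0.4887 0.1303 0.055 ] tool [ 1.3  1.5 23.1]
footedge [0.4568 0.1494 0.01  ] tool [38.4  2.  68.2]
footL [0.4639 0.101  0.01  ] tool [  8.  -36.2  68.2]
footR [0.5025 0.1675 0.01  ] tool [ 7.9 40.7 68.1]
ringtopL [0.4677 0.1053 0.087 ] tool [  7.  -30.8  -8.8]
ringtopR [0.4979 0.1575 0.087 ] tool [ 7.  29.6 -8.9]
ringN [0.4599 0.1448 0.087 ] tool [33.5 -0.5 -8.8]
ringF [0.5118 0.1148 0.087 ] tool [-26.4  -0.4  -8.9]
[396.23240441 237.49804749]
[393.45353926 256.86017101]
```

View pics/s0c.png

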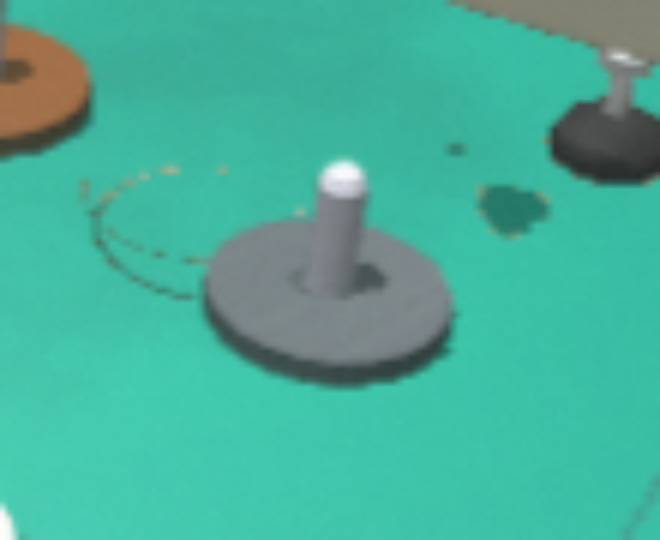

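The side crop shows the spindle tip at full-frame (397,238), within 1 px of the prediction. The ring is centred to about 3 mm against 9.5 mm of clearance, so I'll thread it.

>>> {"fn": "jog_arm", "kwargs": {"moves": [{"slide":[-2,1,0],"angular":[0,0,0],"fingers":0.5},{"slide":[-2,1,15],"angular":[0,0,0],"fingers":0.5},{"slide":[-2,1,30],"angular":[0,0,0],"fingers":0.5},{"slide":[-2,1,45],"angular":[0,0,0],"fingers":0.5},{"slide":[-2,1,54],"angular":[0,0,0],"fingers":0.5},{"slide":[-2,1,57],"angular":[0,0,0],"fingers":0.5},{"slide":[-2,1,58],"angular":[0,0,0],"fingers":0.5},{"slide":[-2,1,59],"angular":[0,0,0],"fingers":0.5},{"slide":[-2,1,59],"angular":[0,0,0],"fingers":0.5}]}}

```text
clock: 6.63
tcp_pos: [0.4934, 0.1283, 0.0209]
orientation: [0.001, 0.26, 0.966, 0.0]
wrist_force: [0.3, -0.1, -2.3]
finger_gap: 0.0627
grip_force: 56.4
```

>>> {"fn": "jog_arm", "kwargs": {"moves": [{"slide":[0,0,1],"angular":[0,0,0],"fingers":0.5},{"slide":[0,0,2],"angular":[0,0,0],"fingers":0.5},{"slide":[0,0,3],"angular":[0,0,0],"fingers":0.5},{"slide":[0,0,3],"angular":[0,0,0],"fingers":0.5}]}}

```text
clock: 6.97
tcp_pos: [0.4927, 0.1282, 0.0173]
orientation: [0.0, 0.26, 0.966, -0.0]
wrist_force: [1.1, -0.2, -0.8]
finger_gap: 0.062
grip_force: 56.4
```

>>> {"fn": "jog_arm", "kwargs": {"moves": [{"slide":[0,0,1],"angular":[0,0,0],"fingers":0.5},{"slide":[0,0,1],"angular":[0,0,0],"fingers":0.5}]}}

```text
clock: 7.13
tcp_pos: [0.4928, 0.1282, 0.0169]
orientation: [0.0, 0.26, 0.966, 0.0]
wrist_force: [-2.6, 0.1, 4.1]
finger_gap: 0.0624
grip_force: 56.9
```

>>> {"fn": "jog_arm", "kwargs": {"moves": [{"slide":[0,0,0],"angular":[0,0,0],"fingers":0.1},{"slide":[0,0,0],"angular":[0,0,0],"fingers":0.1},{"slide":[0,0,0],"angular":[0,0,0],"fingers":0.1},{"slide":[0,0,-10],"angular":[0,0,0],"fingers":0.1},{"slide":[0,0,-40],"angular":[0,0,0],"fingers":0.1},{"slide":[0,0,-80],"angular":[0,0,0],"fingers":0.1},{"slide":[0,0,-120],"angular":[0,0,0],"fingers":0.1},{"slide":[0,0,-140],"angular":[0,0,0],"fingers":0.1},{"slide":[0,0,-140],"angular":[0,0,0],"fingers":0.1}]}}

```text
clock: 7.88
tcp_pos: [0.4962, 0.1286, 0.1626]
orientation: [0.005, 0.259, 0.966, 0.002]
wrist_force: [-0.3, 0.4, 0.0]
finger_gap: 0.0769
grip_force: 0.0
```

```bash
python3 - <<'E'
from h import *
s=get_state();p=read_camera("wrist")
a=p["color"][140:440,180:460];b=read_camera("side")["color"][200:305,270:440]
b=cv2.resize(b,None,fx=3.2,fy=3.2);a=cv2.resize(a,None,fx=.84,fy=.84)
h=max(a.shape[0],b.shape[0]);f=lambda i:cv2.copyMakeBorder(i,0,h-i.shape[0],0,0,cv2.BORDER_CONSTANT)
cv2.imwrite("pics/c3.png",np.hstack([f(a),f(b)])[:,:,::-1])
go(.632,.231,.14,150)
E
```

```text
slide [-68.3 158.2  18.2] ang [ 0.1  0.1 -0.1] tcp [0.4935 0.1284 0.1577] t 7.9833
```

View pics/c3.png

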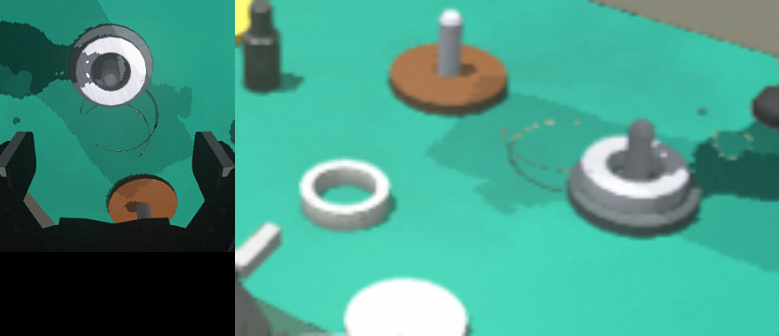

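The wide ring sits flat on the foot around the grey spindle (side panel, about (635,165)). Next is the bearing ring.

>>> {"fn": "jog_arm", "kwargs": {"moves": [{"slide":[-68,158,0],"angular":[0,0,0],"fingers":0.26},{"slide":[-68,158,0],"angular":[0,0,0],"fingers":0.26},{"slide":[-68,158,0],"angular":[0,0,0],"fingers":0.26},{"slide":[-68,158,10],"angular":[0,0,0],"fingers":0.26},{"slide":[-68,158,18],"angular":[0,0,0],"fingers":0.26},{"slide":[-68,158,18],"angular":[0,0,0],"fingers":0.26},{"slide":[-68,158,18],"angular":[0,0,0],"fingers":0.26},{"slide":[-68,158,18],"angular":[0,0,0],"fingers":0.26}]}}

```text
clock: 8.65
tcp_pos: [0.629, 0.23, 0.1373]
orientation: [-0.001, 0.26, 0.966, -0.001]
wrist_force: [0.2, 0.7, -0.2]
finger_gap: 0.0635
grip_force: 0.0
```

```bash
python3 - <<'E'
from h import *
s=get_state();p=read_camera("wrist");i=p["color"].astype(int);g=(i.max(2)-i.min(2)<40)&(i.max(2)>110)
m=np.zeros((480,640),np.uint8);m[120:330,230:400]=g[120:330,230:400]
cs,_=cv2.findContours(m,cv2.RETR_EXTERNAL,cv2.CHAIN_APPROX_NONE);k=max(cs,key=cv2.contourArea)
e=cv2.fitEllipse(k);print(e,wray(p,s,e[0],.012))
save(p,"w4.png");x=wray(p,s,e[0],.012)
q=get_state();print(q["joint_pos"],q["finger_gap"]);go(x[0],x[1],.006,150)
E
```

```text
((320.3138427734375, 239.40078735351562), (70.01305389404297, 71.82984161376953), 67.76900482177734) [0.63087568 0.23146673 0.012     ]
[ 2.30810712e-01  5.42029286e-01  1.39094820e-01  1.16939977e+00
 -2.14161643e-04  7.56479910e-01] 0.06318854304643748
slide [ -0.7   2.2 132.3] ang [-0.1 -0.1 -0.1] tcp [0.6294 0.23   0.1383] t 8.7
```

View pics/w4.png

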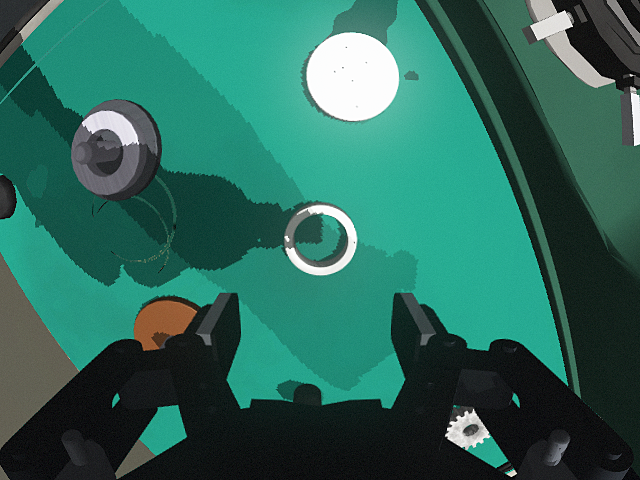

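The bearing ring is at (320,239), centred between the fingers, and it matches the top view to 1 mm.

>>> {"fn": "jog_arm", "kwargs": {"moves": [{"slide":[-1,2,90],"angular":[0,0,0],"fingers":0.26},{"slide":[-1,2,90],"angular":[0,0,0],"fingers":0.26},{"slide":[-1,2,100],"angular":[0,0,0],"fingers":0.26},{"slide":[-1,2,112],"angular":[0,0,0],"fingers":0.26},{"slide":[-1,2,120],"angular":[0,0,0],"fingers":0.26},{"slide":[-1,2,126],"angular":[0,0,0],"fingers":0.26},{"slide":[-1,2,127],"angular":[0,0,0],"fingers":0.26},{"slide":[-1,2,127],"angular":[0,0,0],"fingers":0.26}]}}

```text
clock: 9.37
tcp_pos: [0.6334, 0.2321, 0.0126]
orientation: [0.001, 0.26, 0.966, 0.0]
wrist_force: [0.4, -0.3, -0.4]
finger_gap: 0.0633
grip_force: 0.0
```

>>> {"fn": "jog_arm", "kwargs": {"moves": [{"slide":[0,0,1],"angular":[0,0,0],"fingers":0.6},{"slide":[0,0,1],"angular":[0,0,0],"fingers":0.6},{"slide":[0,0,1],"angular":[0,0,0],"fingers":0.6},{"slide":[0,0,1],"angular":[0,0,0],"fingers":0.6},{"slide":[0,0,1],"angular":[0,0,0],"fingers":0.6}], "squeeze": 40}}

```text
clock: 9.78
tcp_pos: [0.6339, 0.2323, 0.0124]
orientation: [0.001, 0.26, 0.966, 0.001]
wrist_force: [-1.0, -1.2, 6.2]
finger_gap: 0.0498
grip_force: 41.5
```

>>> {"fn": "jog_arm", "kwargs": {"moves": [{"slide":[0,0,-35],"angular":[0,0,0],"fingers":0.6},{"slide":[0,0,-70],"angular":[0,0,0],"fingers":0.6},{"slide":[0,0,-95],"angular":[0,0,0],"fingers":0.6},{"slide":[0,0,-100],"angular":[0,0,0],"fingers":0.6},{"slide":[0,0,-100],"angular":[0,0,0],"fingers":0.6}]}}

```text
clock: 10.2
tcp_pos: [0.6346, 0.2326, 0.1134]
orientation: [0.003, 0.26, 0.966, 0.001]
wrist_force: [-0.2, -0.5, -1.9]
finger_gap: 0.0494
grip_force: 42.7
```

```bash
python3 - <<'E'
from h import *
s=get_state();print(s["finger_gap"],s["wrist_force"],s["tcp_pos"])
go(.4925,.129,.095,150)
E
```

```text
0.04941375656725245 [-0.20033689 -0.52733397 -1.88577124] [0.63455663 0.2326388  0.11337335]
slide [  71.  -161.    17.4] ang [ 0.2  0.2 -0.1] tcp [0.6346 0.2326 0.1134] t 10.2
```

>>> {"fn": "jog_arm", "kwargs": {"moves": [{"slide":[14,-32,0],"angular":[0,0,0],"fingers":0.6},{"slide":[28,-64,0],"angular":[0,0,0],"fingers":0.6},{"slide":[42,-96,0],"angular":[0,0,0],"fingers":0.6},{"slide":[56,-128,0],"angular":[0,0,0],"fingers":0.6},{"slide":[66,-150,5],"angular":[0,0,0],"fingers":0.6},{"slide":[71,-161,15],"angular":[0,0,0],"fingers":0.6},{"slide":[71,-161,27],"angular":[0,0,0],"fingers":0.6},{"slide":[71,-161,27],"angular":[0,0,0],"fingers":0.6},{"slide":[71,-161,27],"angular":[0,0,0],"fingers":0.6}]}}

```text
clock: 10.95
tcp_pos: [0.4889, 0.1282, 0.0817]
orientation: [-0.002, 0.26, 0.966, -0.001]
wrist_force: [0.3, -0.5, -1.2]
finger_gap: 0.0494
grip_force: 42.7
```

```bash
python3 - <<'E'
from h import *
s=get_state();p=read_camera("wrist");save(p,"w5.png")
T=np.array(p["tool_from_camera"]);Rm,o=toolT(s);f=fl(p)
def proj(P):
    c=T[:3,:3].T@(Rm.T@(np.array(P)-o)-T[:3,3]);r=np.hypot(c[0],c[1]);t=np.arctan2(r,c[2]);return np.round(c[:2]/r*t*f+[p["cx"],p["cy"]])
print("tip expected",proj([.4913,.129,.055]),"ring top centre expected",proj(o+[0,0,.003]))
go(.4913,.129,.08)
E
```

```text
tip expected [322. 296.] ring top centre expected [318. 323.]
slide [-0.8  1.2  2.4] ang [-0.1 -0.1  0. ] tcp [0.49   0.1284 0.0824] t 11.0
```

View pics/w5.png

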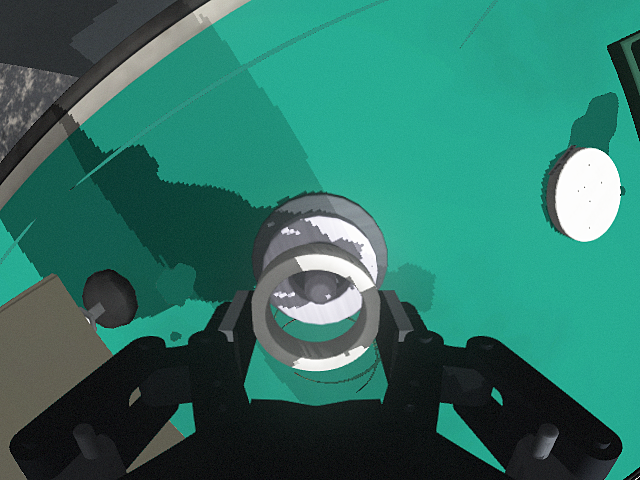

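The spindle tip is at (321,288) and the held ring's centre is near (316,307), with the wide ring seated below. A shift of 3 mm along −x and 2 mm along +y centres it, against 9 mm of clearance.

>>> {"fn": "jog_arm", "kwargs": {"moves": [{"slide":[-3,2,0],"angular":[0,0,0],"fingers":0.6},{"slide":[-3,2,12],"angular":[0,0,0],"fingers":0.6},{"slide":[-3,2,24],"angular":[0,0,0],"fingers":0.6},{"slide":[-3,2,35],"angular":[0,0,0],"fingers":0.6},{"slide":[-3,2,41],"angular":[0,0,0],"fingers":0.6},{"slide":[-3,2,43],"angular":[0,0,0],"fingers":0.6},{"slide":[-3,2,43],"angular":[0,0,0],"fingers":0.6},{"slide":[-3,2,43],"angular":[0,0,0],"fingers":0.6}]}}

```text
clock: 11.67
tcp_pos: [0.4946, 0.1288, 0.0407]
orientation: [0.0, 0.259, 0.966, 0.0]
wrist_force: [-0.4, 0.1, -1.1]
finger_gap: 0.0496
grip_force: 42.7
```

>>> {"fn": "jog_arm", "kwargs": {"moves": [{"slide":[0,0,1],"angular":[0,0,0],"fingers":0.6},{"slide":[0,0,2],"angular":[0,0,0],"fingers":0.6},{"slide":[0,0,3],"angular":[0,0,0],"fingers":0.6},{"slide":[0,0,3.5],"angular":[0,0,0],"fingers":0.6},{"slide":[0,0,3.5],"angular":[0,0,0],"fingers":0.6}]}}

```text
clock: 12.08
tcp_pos: [0.494, 0.1286, 0.0368]
orientation: [0.0, 0.26, 0.966, -0.0]
wrist_force: [-0.5, 0.4, -2.0]
finger_gap: 0.0496
grip_force: 42.7
```

>>> {"fn": "jog_arm", "kwargs": {"moves": [{"slide":[0,0,0.7],"angular":[0,0,0],"fingers":0.6},{"slide":[0,0,1.4],"angular":[0,0,0],"fingers":0.6},{"slide":[0,0,1.4],"angular":[0,0,0],"fingers":0.6}]}}

```text
clock: 12.33
tcp_pos: [0.4941, 0.1286, 0.0364]
orientation: [0.0, 0.26, 0.966, 0.0]
wrist_force: [-2.9, -0.2, 7.7]
finger_gap: 0.0498
grip_force: 43.6
```

Contact at the expected height. I'll release and rise.

>>> {"fn": "jog_arm", "kwargs": {"moves": [{"slide":[0,0,0],"angular":[0,0,0],"fingers":0.2},{"slide":[0,0,0],"angular":[0,0,0],"fingers":0.2},{"slide":[0,0,0],"angular":[0,0,0],"fingers":0.2},{"slide":[0,0,-10],"angular":[0,0,0],"fingers":0.2},{"slide":[0,0,-40],"angular":[0,0,0],"fingers":0.2},{"slide":[0,0,-80],"angular":[0,0,0],"fingers":0.2},{"slide":[0,0,-120],"angular":[0,0,0],"fingers":0.2},{"slide":[0,0,-130],"angular":[0,0,0],"fingers":0.2},{"slide":[0,0,-130],"angular":[0,0,0],"fingers":0.2}]}}

```text
clock: 13.08
tcp_pos: [0.497, 0.1289, 0.1701]
orientation: [0.004, 0.26, 0.966, 0.001]
wrist_force: [1.6, -0.1, -0.7]
finger_gap: 0.0684
grip_force: 0.0
```

```bash
python3 - <<'E'
from h import *
b=read_camera("side")["color"][190:330,270:450]
cv2.imwrite("pics/s6.png",cv2.resize(b,None,fx=4,fy=4,interpolation=cv2.INTER_CUBIC)[:,:,::-1])
s=get_state();print(s["wrist_force"],s["clock"])
E
```

```text
[-0.26491152 -0.55300705 -1.31756971] 13.1333
```

View pics/s6.png

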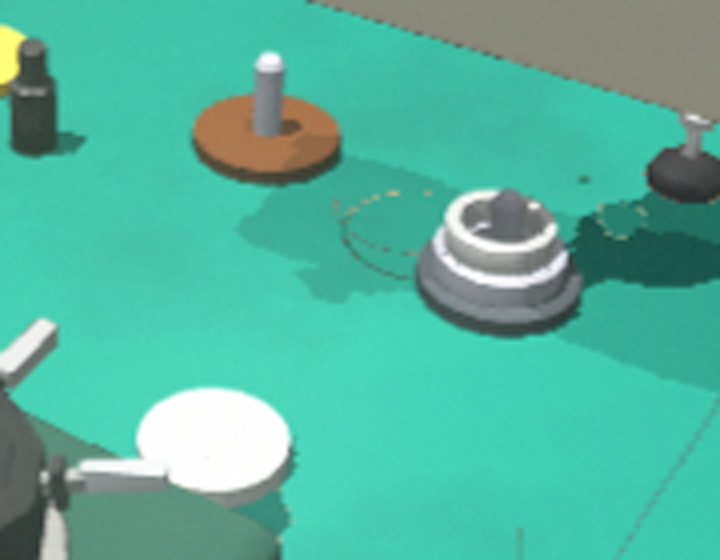

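The side view shows the bearing ring flat on the wide ring around the grey spindle at (505,240). The test block at (213,440) has not moved.

```bash
python3 -c "
from workcell import *
print(hand_in())"
```

```text
the job is handed in; nothing more can be done
None
```

I threaded both rings onto the grey stand's spindle, the wide ring flat on the foot and the bearing ring flat on top of it; I left the test block where it lay and handed the job in at about 13 s.

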